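# Press a bottle-cap badge while its glue grabs

## Robot

A 7-joint arm with a two-finger parallel gripper is mounted at the origin on the work surface. World frame = base frame: x ahead of the robot, y to its left, z up, the work surface at z = 0. Lengths are in m, angles in degrees, forces in N, time in s.
With the tool pointing down it reaches from about 0.4 to 0.85 m from the base axis. Payload 10.4 kg.
Tool frame: the origin (TCP) lies on the centre line of the jaws, within the pads' length; the fingertips stand 22 mm ahead of it and the grasp point (between the pads) lies 3 mm ahead of it (manip.nose_length is the distance from the TCP to the fingertips, in m); z points along the fingers, x is the direction in which the jaws open and shut, and the axes are right-handed (so a half turn about z gives the same grasp; the last joint's range is limited). The gripper opens to 87 mm and grips with 3 to 60 N. Pads are 19 mm wide; open, the fingers measure 117 mm over their backs; the gripper's body (75 mm by 190 mm) begins 51 mm behind the grasp point.
Start: joints at [-69.362, 19.034, -3.707, 83.658, 1.238, 77.344, -5.071], TCP at [0.233, 0.58, 0.245] pointing down, gripper open.
Joint ranges: [-148.97, 148.97], [-28.65, 121.19], [-84.17, 76.75], [9.2, 138.47], [-72.65, 252.65], [3.7, 117.97], [-149.18, 149.18]. Speed limits (degrees/s): [127.2, 127.2, 159.86, 159.86, 180, 180, 180].

## Interface

Orientations are given as a 3x3 rotation matrix whose columns are the frame's x, y, z axes.
In Python, from station import manip, read_camera, order, silhouettes, place_of gives the robot as it stands. The module is installed in compiled form; this text tells all that it offers.
- The arm moves only by the tool play_rows, never from a script. Its argument "plan" is a list of rows, each a list of 3 entries, a list of its own where there are three numbers: the shift along the tool's x, y, z in m, then the turn, a rotation vector about the tool's x, y, z in degrees, then the closure in counts, from 0 (fully open) to 255 (shut). In form: [[[dx, dy, dz], [ax, ay, az], gripper], ...]. A call has 1 to 5 rows; each row shifts and turns the pose as measured when the row begins, along the tool's axes as they then stand; what a row does not reach is not made up. A row lasts 1/12 s, in which the tool goes at most 41.7 mm and 7.16 degrees, less where a joint would pass 70% of its speed; a pose out of reach is approached as far as the arm can. A call with a gripper value outside its range is refused whole. The fingers move at their own pace and stop on an object; the grip force is fixed at half the most. Time passes only in rows, so rows that do not move let the fingers close. It gives the time, the measured TCP pose, the force and the opening at its end, in the units of the state.
- manip.get_obs(): the state, without advancing time (a new reading comes with each control period).
- read_camera(name): name is "scene" or "top"; returns a dict with "frame" (480x640x3 uint8, red, green, blue), "fx", "fy", "cx", "cy" (pixels), "view" (4x4, takes a point from world to camera coordinates). Camera axes: x right, y down, z forward; pixel columns grow to the right and rows downward; lengths in m; the calibration is good to about 2 mm. A picture is of the moment at which its call begins. There is no depth.
- order.finish_job(): hands the job in, once; it reports no verdict.
Trained networks look in the newest picture that a camera, given by its name, has taken for a name from the list of things; names that differ only in an ending like _2 or _b are one class to them, and where a whole thing is asked for, a point or a joint stands for the part that bears it (a point fixed in the world has none). Each returns a list of dicts, best first, with "score" (0 to 1); they miss things now and then, are a little off and sometimes report something else, mostly with a low value. They report only what shows in the picture. A call takes as long as a camera call. They do not tell look-alikes from the thing itself.
- silhouettes(camera, query): "region" (480x640 bool, what is visible of it) and "extent" ([left, top, width, height] in pixels, round what is visible of it).
- place_of(camera, query): "point" ([column, row] in pixels: a listed point, or the origin of a listed thing).
The state is a dict: "time": time; "joints": joint angles; "joint_vel": joint speeds; "effort": joint torques, N m; "ee_pos": TCP position; "ee_rot": TCP orientation; "wrist_force": force on the tool from outside, world axes, zero at the start; "ft_torque": the same for the moment, N m; "gripper_width": finger opening in m.
Only numpy, scipy, OpenCV 4.12 (cv2) and the standard library are available. Lean on these libraries where they do the work, as an engineer would, in place of code of your own. Each camera call takes 0.05 s, during which the arm holds its last target. There are 200 camera calls.

## Task

On the cap jig, first slide the hold-down fork by its grip all the way to its open end stop so that the bottle cap is uncovered. Then take the square-handled setting tool out of the wooden stand and press its foot gently, with about 5 N, on the dot in the middle of the cap, the tool square to the jig's leaning face, and finish while still holding it pressed there: do not let go or put it down. Never press hard on the cap, and leave the other tools and the things on the table where they are.

Things in the scene. Friction and masses are not known exactly. Their poses are not given: they have to be found in the camera images.
- jig: Cap jig, fixed: grey foot 130 x 210 mm carrying an aluminium plate 130 x 210 mm whose upper face slopes 20 degrees (0.35 rad), its low edge at -x. Origin: centre of the underside on the table; x level, to the raised rear edge; y level, along the slide; z up. Face centre: 50 mm above the origin. Along y the cap seat is at -55 mm, the slide's grip travels from 0 to +60 mm.
- seat: Black round seat (38 mm) in the jig's face with a steel bottle cap fixed on it, open side up. Origin: on the face, at the seat's centre. z: square out of the sloping face, y: as the jig's y, x: up the slope. It is sprung and sinks straight into the face: 1.5 N starts it, then 0.5 N more per mm (5 N at 7 mm), hard stop at 14 mm.
- mark (a point): Black dot of 7 mm in the middle of the white paper in the cap, on the cap's inner floor, 19.5 mm out of the face; it sinks with the seat. Axes as seat, z square out of the face. The cap's floor is 24 mm wide inside the rim, the rim stands 4.5 mm above the dot.
- lock_grip (a point): Black grip of the hold-down fork's slide: a block 30 mm up the slope (x), 14 mm along the slide (y), standing from 29 to 61 mm out of the face; this point is on its middle line, 9 mm below its top. Axes: x up the slope, y along the slide to the open stop, z square out of the face. Below the grip is a carriage 46 x 28 mm, 28 mm tall.
- lock (a joint): Travel of the fork's slide in m along the jig's +y: near 0 its prongs lie over the cap (starts 0 to 0.012), 0.060 is the open end stop. It stays where it is left; about 2 N moves it. The two flat steel prongs, 28 mm wide overall, reach 74 mm from the grip's middle to -y, their top 29 mm out of the face.
- stand: Wooden tool stand, fixed: block 60 x 170 x 45 mm, origin at the centre of its underside, three holes of 16 mm and 35 mm deep in a row along its y at -55, 0 and +55 mm; a tool stands upright in each (which tool is where varies).
- setter: Setting tool, 0.08-0.17 kg, upright in the stand, its foot 10 mm above the table: flat-ended round steel shank 14 mm thick and 60 mm long, then a square wooden handle 20 x 20 mm from 60 to 130 mm above the foot. Origin: centre of the flat foot; z along the tool to the handle's end; x, y square to the handle's flats, parallel to the stand's x, y at the start.
- marker: Bystander: paint marker in the stand, round, 18 mm thick, 110 mm long, origin at its lower end. Leave alone.
- awl: Bystander: awl in the stand with a round bulb handle 32 mm thick, 107 mm long, origin at its lower end. Leave alone.
- cap_a: Bystander: loose black bottle cap on the table, 32 mm wide, 7 mm high, origin under its centre.
- cap_b: Bystander: loose steel bottle cap on the table, 32 mm wide, 7 mm high, origin under its centre.
- scissors: Bystander: scissors lying flat, about 195 mm long, 90 mm wide, 10 mm high, blades to its +x, origin under the middle.
- jar: Bystander: clear jar with a steel lid, 64 mm wide, 85 mm high, origin under its centre.
- mug: Bystander: blue mug, 80 mm wide, 90 mm high, origin under its centre.
- tape: Bystander: roll of clear tape lying flat, 90 mm wide, 19 mm high, origin under its centre.
Not all that is in view belongs to the job. Leave any blue look-alike of the jig alone.

How it is judged:
By the outcome, as a careful person would: the job done as asked, in the order asked, and still so for the second after the job is handed in, while the arm keeps its last pose, push and grip.
It also fails if it takes over 61 s, if anything falls off the work surface, if the arm or the gripper's body presses on something with over 40 N, if the wrist force passes 120 N, or if a joint passes its speed limit or range.

## Working session

There is one attempt and no reset: what is moved stays moved. The work goes in short steps, Python scripts to look and compute and a tool call to move; the robot and the scene stay as the last step left them, time stands still between calls to the robot, and variables do not carry over. Pictures are saved under pics/ and viewed, about 8 in all and at most 12, crops included, and the job is handed in when it is done.

Besides the shell and the picture viewer there is one more tool, called by a JSON object that holds its "op" and its "data", one argument or row to a line. play_rows: Moves the arm, as the interface text tells. Its arguments: {"type":"object","properties":{"plan":{"type":"array","items":{"type":"array"}}},"required":["plan"]}

```bash
mkdir -p pics
cat > h.py <<'E'
import numpy as np,cv2
from station import manip,read_camera,order,silhouettes,place_of
def ray(c,px):
    V=c['view'];R=V[:3,:3];o=-R.T@V[:3,3]
    d=R.T@np.array([(px[0]-c['cx'])/c['fx'],(px[1]-c['cy'])/c['fy'],1]);return o,d/np.linalg.norm(d)
def tri(c1,p1,c2,p2):
    o1,d1=ray(c1,p1);o2,d2=ray(c2,p2)
    A=np.stack([d1,-d2],1);t=np.linalg.lstsq(A,o2-o1,rcond=None)[0]
    a=o1+t[0]*d1;b=o2+t[1]*d2;return (a+b)/2,np.linalg.norm(a-b)
def proj(c,p):
    q=c['view'][:3,:3]@np.array(p)+c['view'][:3,3];return np.array([c['fx']*q[0]/q[2]+c['cx'],c['fy']*q[1]/q[2]+c['cy']])
def atz(c,px,z):
    o,d=ray(c,px);return o+d*(z-o[2])/d[2]
E
python3 - <<'E'
from h import *
np.set_printoptions(precision=3,suppress=True)
C={n:read_camera(n) for n in('scene','top')}
for n in C: 
    cv2.imwrite(f'pics/{n}0.png',C[n]['frame'][:,:,::-1])
    print(n,'cam at',ray(C[n],(320,240)))
for q in ['jig','seat','mark','lock_grip','stand','setter','marker','awl']:
    for n in C:
        r=place_of(n,q);print(q,n,[(np.round(k['point'],1).tolist(),round(k['score'],2)) for k in r[:4]])
print(manip.nose_length, manip.get_obs())
E
```

```text
scene cam at (array([0.945, 0.445, 0.841]), array([-0.406, -0.519, -0.753]))
top cam at (array([ 0.263, -0.105,  1.46 ]), array([ 0.189,  0.006, -0.982]))
jig scene [([297.9, 240.5], 0.85), ([309.9, 131.9], 0.83)]
jig top [([482.2, 352.3], 0.94), ([344.2, 243.8], 0.89)]
seat scene [([301.5, 108.9], 0.46)]
seat top [([514.7, 359.0], 0.42), ([368.5, 239.7], 0.39)]
mark scene [([293.4, 207.1], 0.56), ([305.6, 101.6], 0.4)]
mark top [([514.8, 355.9], 0.69), ([371.0, 246.1], 0.55), ([343.2, 244.2], 0.25)]
lock_grip scene [([313.9, 100.4], 0.85), ([306.4, 212.4], 0.65)]
lock_grip top [([341.5, 242.0], 0.9), ([491.9, 357.8], 0.62)]
stand scene [([426.8, 355.5], 0.84)]
stand top [([197.8, 249.9], 0.66)]
setter scene [([419.8, 331.3], 0.56)]
setter top [([211.3, 261.6], 0.6)]
marker scene [([426.8, 350.0], 0.82)]
marker top [([192.1, 253.1], 0.67), ([366.7, 244.6], 0.62)]
awl scene [([445.4, 382.5], 0.65)]
awl top [([172.9, 249.8], 0.58)]
0.022 {'time': 0.9, 'joints': array([-69.362,  19.035,  -3.706,  83.656,   1.239,  77.344,  -5.069]), 'joint_vel': array([-0.057, -0.028, -0.109,  0.041,  0.132,  0.101, -0.082]), 'effort': array([ -0.001, -62.302,   0.024, -39.013,  -0.061,   0.031,   0.   ]), 'ee_pos': array([0.233, 0.58 , 0.245]), 'ee_rot': array([[ 0.373,  0.928,  0.   ],
       [ 0.928, -0.373,  0.   ],
       [ 0.   ,  0.   , -1.   ]]), 'wrist_force': array([-0.907,  0.719,  0.49 ]), 'ft_torque': array([ 0.015, -0.025,  0.015]), 'gripper_width': 0.08706887461762865}
```

View pics/scene0.png

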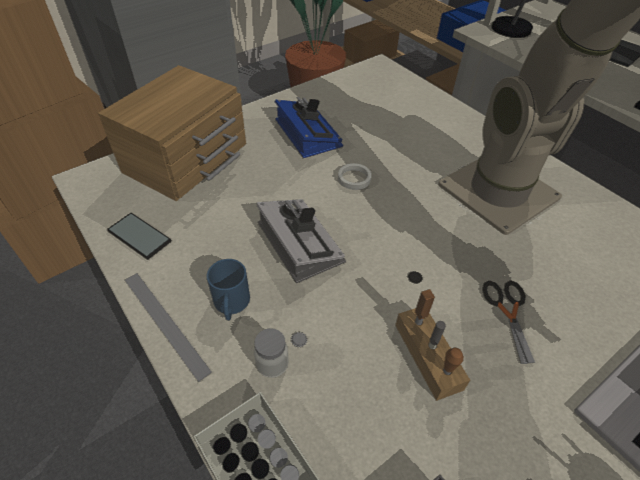

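View pics/top0.png

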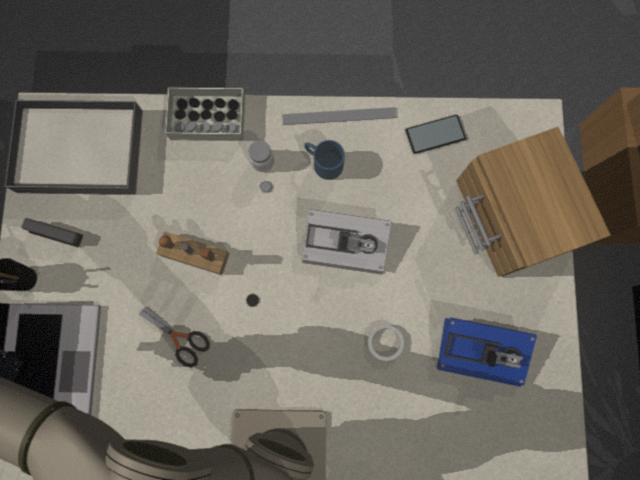

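Run:
```python
from h import *
np.set_printoptions(precision=4,suppress=True)
C={n:read_camera(n) for n in('scene','top')}
for n in C:
    for q in('jig','stand','setter','lock_grip','mark','seat'):
        for s in silhouettes(n,q):
            m=s['region'].astype(np.uint8)
            if m.sum()<5: continue
            cs=max(cv2.findContours(m,0,2)[0],key=cv2.contourArea)
            print(n,q,round(s['score'],2),s['extent'],cv2.boxPoints(cv2.minAreaRect(cs)).round(1).tolist())
t,s=C['top'],C['scene']
print('grip',tri(t,(341.5,242),s,(306.4,212.4)),'mark',tri(t,(371,246.1),s,(293.4,207.1)))
print('jig',tri(t,(344.2,243.8),s,(297.9,240.5)),atz(t,(344.2,243.8),0))
print('stand',atz(t,(197.8,249.9),0),atz(s,(426.8,355.5),0))
def crop(c,x,y,w,h,W,H): return cv2.resize(c['frame'][y:y+h,x:x+w,::-1],(W,H),interpolation=2)
a=np.hstack([crop(t,295,200,100,75,400,300),crop(s,250,190,100,75,400,300)])
b=np.hstack([crop(t,145,215,100,75,400,300),crop(s,380,280,120,120,400,300)])
cv2.imwrite('pics/crop1.png',np.vstack([a,b]))
```

```text
scene jig 0.81 [275.0, 97.3, 66.1, 58.1] [[266.3999938964844, 105.30000305175781], [305.8999938964844, 81.0999984741211], [344.29998779296875, 144.0], [304.79998779296875, 168.10000610351562]]
scene jig 0.79 [256.4, 196.3, 84.6, 85.6] [[248.0, 209.1999969482422], [296.3999938964844, 179.10000610351562], [346.6000061035156, 259.79998779296875], [298.20001220703125, 289.8999938964844]]
scene setter 0.6 [416.9, 290.0, 20.5, 33.9] [[408.6000061035156, 322.20001220703125], [420.70001220703125, 285.8999938964844], [436.8999938964844, 291.29998779296875], [424.79998779296875, 327.6000061035156]]
scene lock_grip 0.68 [283.6, 200.8, 33.8, 32.8] [[286.0, 201.0], [314.0, 201.0], [314.0, 232.0], [286.0, 232.0]]
scene lock_grip 0.57 [296.7, 96.4, 23.5, 24.9] [[298.0, 99.0], [319.0, 99.0], [319.0, 119.0], [298.0, 119.0]]
scene mark 0.6 [395.5, 311.2, 71.8, 89.6] [[390.20001220703125, 317.79998779296875], [424.70001220703125, 298.8999938964844], [471.8999938964844, 385.0], [437.29998779296875, 403.8999938964844]]
scene seat 0.58 [282.4, 204.8, 13.4, 10.4] [[280.5, 208.5], [285.5, 203.5], [294.0, 21
[... 983 characters left out ...]
_grip 0.66 [337.3, 230.3, 38.3, 24.7] [[336.79998779296875, 249.6999969482422], [339.5, 230.60000610351562], [374.20001220703125, 235.60000610351562], [371.5, 254.60000610351562]]
top mark 0.41 [359.6, 237.7, 14.8, 11.7] [[361.0, 243.0], [375.0, 243.0], [375.0, 248.0], [361.0, 248.0]]
top seat 0.6 [361.1, 235.4, 14.5, 14.1] [[361.0, 237.0], [376.0, 237.0], [376.0, 249.0], [361.0, 249.0]]
grip (array([ 0.5215, -0.1485,  0.1003]), np.float64(0.0008470964546359387)) mark (array([ 0.5159, -0.2197,  0.058 ]), np.float64(0.010793423345270399))
jig (array([ 0.5364, -0.1598,  0.0035]), np.float64(0.0041574261794497455)) [ 0.5356 -0.1585  0.    ]
stand [0.5137 0.2234 0.    ] [ 0.5006  0.2321 -0.    ]
```

View pics/crop1.png

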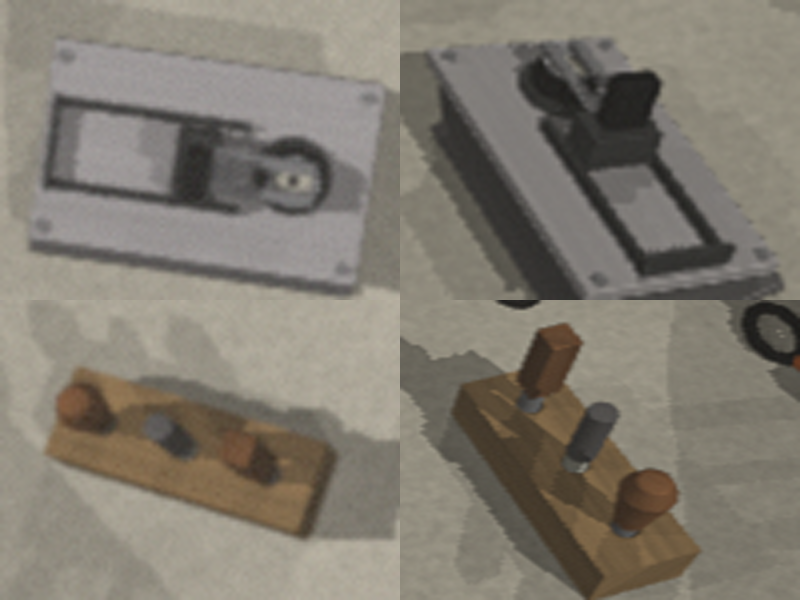

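```bash
cat > fit.py <<'E'
from h import *
from scipy.optimize import least_squares
np.set_printoptions(precision=4,suppress=True)
t=read_camera('top');s=read_camera('scene')
def Rz(a): return np.array([[np.cos(a),-np.sin(a),0],[np.sin(a),np.cos(a),0],[0,0,1]])
a=np.deg2rad(20)
RJ=np.array([[np.cos(a),0,-np.sin(a)],[0,1,0],[np.sin(a),0,np.cos(a)]])
def pt(p,f): return np.array([p[0],p[1],0])+Rz(p[2])@(np.array([0,0,.05])+RJ@np.array(f))
if __name__=='__main__':
    top=[((1,1),(310,209.5)),((1,-1),(391.2,221.2)),((-1,1),(302.5,260.7)),((-1,-1),(384.5,271.5))]
    sc=[((1,-1),(257,202)),((-1,-1),(302.5,199.5)),((-1,1),(345,258.8))]
    def res(p):
        r=[proj(t,pt(p,(i*p[3],j*.105,0)))-px for (i,j),px in top]+[proj(s,pt(p,(i*p[3],j*.105,0)))-px for (i,j),px in sc]
        r+=[proj(t,pt(p,(0,-.055,.0195)))-(368,245)]
        return np.concatenate(r)
    f=least_squares(res,[.53,-.16,-.14,.065],loss='soft_l1');p=f.x;print('jig',p,np.rad2deg(p[2]));print(res(p).reshape(-1,2))
    print('mark',pt(p,(0,-.055,.0195)))
    for l in (0,.006,.012,.06): print('grip',l,pt(p,(0,l,.052)),proj(t,pt(p,(0,l,.061))),proj(s,pt(p,(0,l,.061))))
    print('RJ world\n',Rz(p[2])@RJ)
    T=[]
    for n,h,a_,b in [('setter',.14,(205,252),(427.4,293.2)),('marker',.12,(184.5,246.2),(441,324.8)),('awl',.117,(165,240.5),(457.5,355))]:
        x,e=tri(t,a_,s,b);T.append(x);print(n,h,x,e,atz(t,a_,h),atz(s,b,h))
    d=T[2]-T[0];print('stand y',d[:2],np.linalg.norm(d[:2]),np.rad2deg(np.arctan2(-d[0],d[1])))
E
python3 fit.py
```

```text
jig [ 0.5338 -0.1608 -0.1301  0.0653] -7.454862498618817
[[-1.8687  0.0319]
 [ 0.0101  0.0842]
 [-1.1293 -0.5958]
 [-1.2648  0.4576]
 [-1.2799 -1.3865]
 [-0.7724 -1.9796]
 [-0.3194 -4.6471]
 [-0.29    0.244 ]]
mark [ 0.52   -0.2144  0.0683]
grip 0 [ 0.5161 -0.1585  0.0989] [345.6454 244.8147] [307.1689 206.2131]
grip 0.006 [ 0.5169 -0.1525  0.0989] [343.1865 244.4621] [308.4328 207.8846]
grip 0.012 [ 0.5177 -0.1466  0.0989] [340.7283 244.1096] [309.7051 209.5672]
grip 0.06 [ 0.5239 -0.099   0.0989] [321.0911 241.2938] [320.1997 223.4463]
RJ world
 [[ 0.9317  0.1297 -0.3391]
 [-0.1219  0.9915  0.0444]
 [ 0.342   0.      0.9397]]
setter 0.14 [0.4841 0.177  0.1375] 0.004349416293455385 [0.4849 0.1747 0.14  ] [0.4843 0.1796 0.14  ]
marker 0.12 [0.5006 0.2319 0.1175] 0.0054156993474968156 [0.5016 0.2289 0.12  ] [0.5004 0.2347 0.12  ]
awl 0.117 [0.5151 0.2853 0.1052] 0.009779857649794027 [0.5154 0.2777 0.117 ] [0.5191 0.2917 0.117 ]
stand y [0.0311 0.1083] 0.11266703636442915 -16.00611304471827
```

```bash
cat > go.py <<'E'
from fit import *
from scipy.spatial.transform import Rotation as Ro
P=[.5345,-.1608,-.1301]
RF=Rz(P[2])@RJ   # face axes
def down(xdir):  # tool into face
    z=-RF[:,2];x=xdir-z*(xdir@z);x/=np.linalg.norm(x);return np.stack([x,np.cross(z,x),z],1)
RG=down(RF[:,1])
def rows(tp,tR,g,k=None,vmax=.04,wmax=6.5):
    o=manip.get_obs();p,R=o['ee_pos'],o['ee_rot'];d=np.array(tp)-p
    w=Ro.from_matrix(R.T@tR).as_rotvec(degrees=True)
    n=int(max(1,np.ceil(np.linalg.norm(d)/vmax),np.ceil(np.linalg.norm(w)/wmax)))
    out=[]
    for i in range(n):
        Ri=R@Ro.from_rotvec(w*i/n,degrees=True).as_matrix()
        out.append([np.round(Ri.T@d/n,4).tolist(),np.round(w/n,2).tolist(),g])
    print('n',n,'dist',np.round(Ri.T@d,4),'ang',w.round(2));print(str(out[:k]).replace(' ',''))
def st():
    o=manip.get_obs();print({k:np.round(o[k],4).tolist() for k in('time','ee_pos','wrist_force','gripper_width','joints')})
E
python3 - <<'E'
from go import *
rows(pt(P,(0,.009,.14)),RG,0)
E
```

```text
n 20 dist [-0.682   0.3159  0.1739] ang [-19.89   2.53 -14.33]
[[[-0.0289,0.0254,0.0031],[-0.99,0.13,-0.72],0],[[-0.0292,0.0249,0.0035],[-0.99,0.13,-0.72],0],[[-0.0295,0.0245,0.0039],[-0.99,0.13,-0.72],0],[[-0.0298,0.0241,0.0042],[-0.99,0.13,-0.72],0],[[-0.0301,0.0236,0.0046],[-0.99,0.13,-0.72],0],[[-0.0305,0.0232,0.0049],[-0.99,0.13,-0.72],0],[[-0.0307,0.0227,0.0053],[-0.99,0.13,-0.72],0],[[-0.031,0.0222,0.0056],[-0.99,0.13,-0.72],0],[[-0.0313,0.0217,0.0059],[-0.99,0.13,-0.72],0],[[-0.0316,0.0212,0.0062],[-0.99,0.13,-0.72],0],[[-0.0319,0.0207,0.0065],[-0.99,0.13,-0.72],0],[[-0.0322,0.0202,0.0068],[-0.99,0.13,-0.72],0],[[-0.0324,0.0197,0.0071],[-0.99,0.13,-0.72],0],[[-0.0327,0.0191,0.0073],[-0.99,0.13,-0.72],0],[[-0.0329,0.0186,0.0076],[-0.99,0.13,-0.72],0],[[-0.0332,0.0181,0.0078],[-0.99,0.13,-0.72],0],[[-0.0334,0.0175,0.0081],[-0.99,0.13,-0.72],0],[[-0.0337,0.0169,0.0083],[-0.99,0.13,-0.72],0],[[-0.0339,0.0164,0.0085],[-0.99,0.13,-0.72],0],[[-0.0341,0.0158,0.0087],[-0.99,0.13,-0.72],0]]
```

{"op": "play_rows", "data": {
  "plan": [
    [[-0.029, 0.025, 0.001], [0, 0, 0], 0],
    [[-0.029, 0.025, 0.001], [0, 0, 0], 0],
    [[-0.03, 0.024, 0.001], [0, 0, 0], 0],
    [[-0.03, 0.024, 0.001], [0, 0, 0], 0],
    [[-0.03, 0.024, 0.001], [0, 0, 0], 0]
  ]
}}

```text
time: 2.22
ee_pos: [0.288, 0.3973, 0.2364]
ee_rot: [[0.362, 0.932, -0.004], [0.932, -0.362, 0.001], [-0.0, -0.004, -1.0]]
wrist_force: [1.7, 0.2, 0.7]
gripper_width: 0.0871
```

{"op": "play_rows", "data": {
  "plan": [
    [[-0.03, 0.024, 0.001], [0, 0, 0], 0],
    [[-0.03, 0.024, 0.001], [0, 0, 0], 0],
    [[-0.03, 0.024, 0.001], [0, 0, 0], 0],
    [[-0.03, 0.024, 0.001], [0, 0, 0], 0],
    [[-0.03, 0.024, 0.001], [0, 0, 0], 0]
  ]
}}

```text
time: 2.63
ee_pos: [0.3465, 0.2048, 0.2311]
ee_rot: [[0.362, 0.932, -0.003], [0.932, -0.362, 0.005], [0.003, -0.004, -1.0]]
wrist_force: [1.2, 0.4, 0.4]
gripper_width: 0.0867
```

{"op": "play_rows", "data": {
  "plan": [
    [[-0.03, 0.024, 0.001], [-1, 0, -1], 0],
    [[-0.03, 0.024, 0.001], [-1, 0, -1], 0],
    [[-0.03, 0.024, 0.001], [-1, 0, -1], 0],
    [[-0.03, 0.024, 0.001], [-1, 0, -1], 0],
    [[-0.03, 0.024, 0.001], [-1, 0, -1], 0]
  ]
}}

```text
time: 3.05
ee_pos: [0.4115, 0.0133, 0.23]
ee_rot: [[0.277, 0.957, 0.085], [0.961, -0.277, -0.021], [0.003, 0.087, -0.996]]
wrist_force: [0.9, 0.9, 0.0]
gripper_width: 0.0872
```

Run:
```python
from go import *
st();rows(pt(P,(0,.009,.14)),RG,0)
```

```text
{'time': 3.15, 'ee_pos': [0.4125, 0.0102, 0.2304], 'wrist_force': [-1.0627, 1.3006, -0.1417], 'gripper_width': 0.0869, 'joints': [-39.7075, -15.0154, 26.1649, 118.9999, 9.5154, 70.2995, 56.5029]}
n 5 dist [-0.1418  0.0813  0.0754] ang [-14.9    1.78  -8.94]
[[[-0.0256,0.0224,0.0117],[-2.98,0.36,-1.79],0],[[-0.0264,0.021,0.0127],[-2.98,0.36,-1.79],0],[[-0.0271,0.0195,0.0136],[-2.98,0.36,-1.79],0],[[-0.0277,0.0179,0.0144],[-2.98,0.36,-1.79],0],[[-0.0284,0.0163,0.0151],[-2.98,0.36,-1.79],0]]
```

{"op": "play_rows", "data": {
  "plan": [
    [[-0.026, 0.022, 0.011], [-3, 0.4, -1.8], 0],
    [[-0.027, 0.021, 0.012], [-3, 0.4, -1.8], 0],
    [[-0.028, 0.02, 0.013], [-3, 0.4, -1.8], 0],
    [[-0.028, 0.018, 0.014], [-3, 0.4, -1.8], 0],
    [[-0.029, 0.017, 0.015], [-3, 0.4, -1.8], 0]
  ]
}}

```text
time: 3.57
ee_pos: [0.4929, -0.1498, 0.1868]
ee_rot: [[0.117, 0.927, 0.357], [0.993, -0.11, -0.038], [0.004, 0.359, -0.933]]
wrist_force: [1.4, 0.0, 0.3]
gripper_width: 0.0867
```

Run:
```python
from go import *
st();rows(pt(P,(0,.009,.059)),RG,0,vmax=.03)
g=manip.get_obs();R=g['ee_rot'];tip=g['ee_pos']+R[:,2]*.022
print('tip in face',RF.T@(tip-pt(P,(0,0,0))))
t=read_camera('top');s=read_camera('scene')
def crop(c,x,y,w,h,W,H): return cv2.resize(c['frame'][y:y+h,x:x+w,::-1],(W,H),interpolation=2)
cv2.imwrite('pics/c2.png',np.hstack([crop(t,295,195,100,90,400,360),crop(s,230,140,120,108,400,360)]))
for n in('top','scene'):
    for q in('lock_grip','mark'): print(n,q,[(np.round(k['point'],1).tolist(),round(k['score'],2)) for k in place_of(n,q)[:4]])
```

```text
{'time': 3.6667, 'ee_pos': [0.4917, -0.1536, 0.1856], 'wrist_force': [-0.1577, 0.234, 0.4349], 'gripper_width': 0.0872, 'joints': [-36.5728, -13.021, 46.5343, 123.1789, 11.0425, 45.3063, 87.4473]}
n 3 dist [ 0.0072 -0.006   0.0832] ang [ 0.91 -0.33  0.25]
[[[0.0023,-0.0023,0.0277],[0.3,-0.11,0.08],0],[[0.0024,-0.0021,0.0277],[0.3,-0.11,0.08],0],[[0.0024,-0.002,0.0277],[0.3,-0.11,0.08],0]]
tip in face [0.0059 0.0017 0.1202]
top lock_grip [([493.8, 359.8], 0.69), ([343.1, 245.7], 0.51)]
top mark [([510.3, 357.4], 0.62), ([366.5, 243.5], 0.58)]
scene lock_grip [([308.2, 210.8], 0.9), ([313.0, 98.2], 0.7)]
scene mark [([291.4, 203.3], 0.68), ([305.8, 105.0], 0.42)]
```

View pics/c2.png

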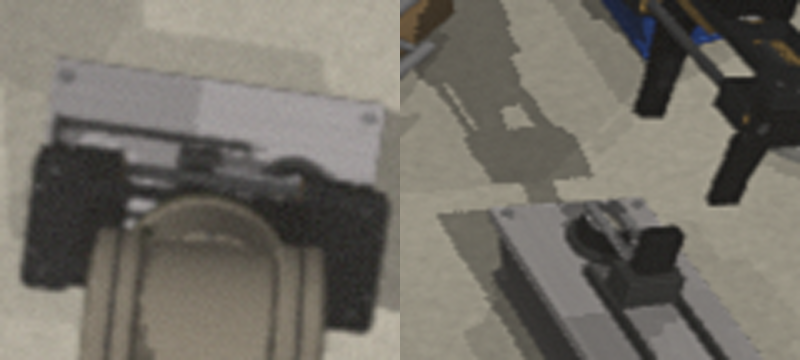

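The open jaws straddle the grey jig's grip (scene crop ~(660,250)). I'll go down.

{"op": "play_rows", "data": {
  "plan": [
    [[0.002, -0.002, 0.028], [0.3, -0.1, 0.1], 0],
    [[0.002, -0.002, 0.028], [0.3, -0.1, 0.1], 0],
    [[0.002, -0.002, 0.015], [0.3, -0.1, 0.1], 0],
    [[0, 0, 0], [0, 0, 0], 0]
  ]
}}

```text
time: 4.3
ee_pos: [0.5163, -0.1389, 0.1199]
ee_rot: [[0.118, 0.931, 0.346], [0.993, -0.112, -0.036], [0.005, 0.348, -0.938]]
wrist_force: [-0.0, 0.2, -0.8]
gripper_width: 0.0868
```

Run:
```python
from go import *
st();rows(pt(P,(0,.009,.058)),RG,0,vmax=.03)
```

```text
{'time': 4.4, 'ee_pos': [0.5167, -0.1398, 0.122], 'wrist_force': [-0.1587, 0.3912, -0.3991], 'gripper_width': 0.0872, 'joints': [-41.7519, -0.6078, 54.2107, 124.5716, -3.112, 35.4827, 97.9042]}
n 1 dist [-0.0096 -0.0057  0.0165] ang [ 0.46 -0.52  0.51]
[[[-0.0096,-0.0057,0.0165],[0.46,-0.52,0.51],0]]
```

{"op": "play_rows", "data": {
  "plan": [
    [[-0.009, -0.004, 0.008], [0.4, -0.4, 0.4], 0],
    [[0, 0, 0.007], [0, 0, 0], 0],
    [[0, 0, 0], [0, 0, 0], 0]
  ]
}}

```text
time: 4.65
ee_pos: [0.5185, -0.1478, 0.1097]
ee_rot: [[0.125, 0.931, 0.344], [0.992, -0.119, -0.039], [0.005, 0.346, -0.938]]
wrist_force: [-0.3, 0.4, 0.2]
gripper_width: 0.087
```

Run:
```python
from go import *
for i in range(4):
    st();s=read_camera('scene')
rows(pt(P,(0,.009,.058)),RG,0,vmax=.03)
t=read_camera('top')
def crop(c,x,y,w,h,W,H): return cv2.resize(c['frame'][y:y+h,x:x+w,::-1],(W,H),interpolation=2)
cv2.imwrite('pics/c3.png',np.hstack([crop(s,250,160,110,110,500,500)]))
```

```text
{'time': 4.75, 'ee_pos': [0.5186, -0.1483, 0.1103], 'wrist_force': [0.2929, -0.0894, 0.4025], 'gripper_width': 0.0869, 'joints': [-40.8418, 2.5058, 55.2531, 124.5225, -8.3189, 34.1466, 102.8215]}
{'time': 4.8, 'ee_pos': [0.5186, -0.1482, 0.1103], 'wrist_force': [0.1918, -0.4398, 0.5666], 'gripper_width': 0.0868, 'joints': [-40.8553, 2.5059, 55.266, 124.5305, -8.338, 34.1334, 102.8368]}
{'time': 4.85, 'ee_pos': [0.5186, -0.1481, 0.1102], 'wrist_force': [0.4391, 0.5245, -0.2321], 'gripper_width': 0.0871, 'joints': [-40.8694, 2.5159, 55.2752, 124.5376, -8.3663, 34.1198, 102.8616]}
{'time': 4.9, 'ee_pos': [0.5186, -0.1481, 0.1101], 'wrist_force': [-0.2244, -0.0758, 0.3231], 'gripper_width': 0.0874, 'joints': [-40.8753, 2.5351, 55.2841, 124.5462, -8.3957, 34.1078, 102.8868]}
n 1 dist [-0.0016 -0.0041  0.0042] ang [ 0.3  -0.34  0.14]
[[[-0.0016,-0.0041,0.0042],[0.3,-0.34,0.14],0]]
```

View pics/c3.png

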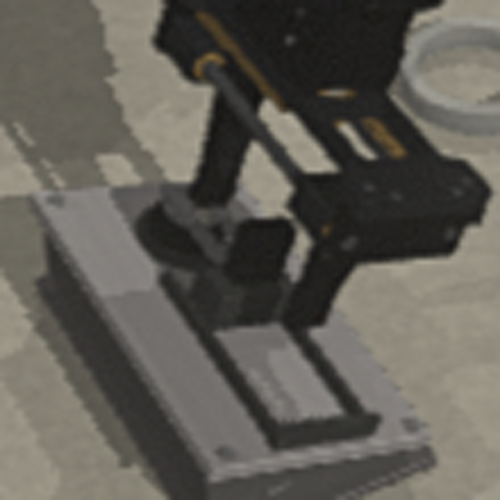

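{"op": "play_rows", "data": {
  "plan": [
    [[-0.001, -0.003, 0.004], [0, 0, 0], 0],
    [[0, 0, 0], [0, 0, 0], 255],
    [[0, 0, 0], [0, 0, 0], 255],
    [[0, 0, 0], [0, 0, 0], 255],
    [[0, 0, 0], [0, 0, 0], 255]
  ]
}}

```text
time: 5.42
ee_pos: [0.5167, -0.1486, 0.1048]
ee_rot: [[0.125, 0.93, 0.345], [0.992, -0.119, -0.039], [0.005, 0.347, -0.938]]
wrist_force: [1.0, 1.1, 0.3]
gripper_width: 0.0681
```

{"op": "play_rows", "data": {
  "plan": [
    [[0, 0, 0], [0, 0, 0], 255],
    [[0, 0, 0], [0, 0, 0], 255],
    [[0, 0, 0], [0, 0, 0], 255],
    [[0, 0, 0], [0, 0, 0], 255]
  ]
}}

```text
time: 5.75
ee_pos: [0.5167, -0.1487, 0.1048]
ee_rot: [[0.125, 0.93, 0.345], [0.992, -0.119, -0.039], [0.005, 0.347, -0.938]]
wrist_force: [-0.2, 0.1, 0.1]
gripper_width: 0.0416
```

{"op": "play_rows", "data": {
  "plan": [
    [[0, 0, 0], [0, 0, 0], 255],
    [[0, 0, 0], [0, 0, 0], 255],
    [[0, 0, 0], [0, 0, 0], 255],
    [[0, 0, 0], [0, 0, 0], 255],
    [[0, 0, 0], [0, 0, 0], 255]
  ]
}}

```text
time: 6.17
ee_pos: [0.5168, -0.149, 0.1048]
ee_rot: [[0.125, 0.93, 0.345], [0.992, -0.119, -0.039], [0.005, 0.347, -0.938]]
wrist_force: [0.2, -0.1, 0.6]
gripper_width: 0.0137
```

{"op": "play_rows", "data": {
  "plan": [
    [[0, 0, 0], [0, 0, 0], 255],
    [[0, 0, 0], [0, 0, 0], 255],
    [[0, 0, 0], [0, 0, 0], 255]
  ]
}}

```text
time: 6.42
ee_pos: [0.5168, -0.149, 0.1048]
ee_rot: [[0.126, 0.93, 0.345], [0.992, -0.119, -0.039], [0.005, 0.347, -0.938]]
wrist_force: [0.6, 0.4, 0.2]
gripper_width: 0.0138
```

{"op": "play_rows", "data": {
  "plan": [
    [[0.008, 0, 0], [0, 0, 0], 255],
    [[0.01, 0, 0], [0, 0, 0], 255],
    [[0.01, 0, 0], [0, 0, 0], 255],
    [[0.008, 0, 0], [0, 0, 0], 255]
  ]
}}

```text
time: 6.75
ee_pos: [0.5211, -0.1161, 0.1048]
ee_rot: [[0.131, 0.929, 0.346], [0.991, -0.123, -0.044], [0.002, 0.348, -0.937]]
wrist_force: [1.2, -2.5, -2.4]
gripper_width: 0.0139
```

{"op": "play_rows", "data": {
  "plan": [
    [[0.005, 0, 0], [0, 0, 0], 255],
    [[0.003, 0, 0], [0, 0, 0], 255],
    [[0.003, 0, 0], [0, 0, 0], 255],
    [[0, 0, 0], [0, 0, 0], 255]
  ]
}}

```text
time: 7.08
ee_pos: [0.5227, -0.1041, 0.1048]
ee_rot: [[0.13, 0.929, 0.346], [0.992, -0.122, -0.044], [0.001, 0.348, -0.937]]
wrist_force: [1.8, 1.5, -0.8]
gripper_width: 0.0137
```

Run:
```python
from go import *
st();o=manip.get_obs();print('tcp in face',RF.T@(o['ee_pos']-pt(P,(0,0,0))), o['ee_rot'][:,0]@o['wrist_force'])
```

```text
{'time': 7.1833, 'ee_pos': [0.5227, -0.1041, 0.1048], 'wrist_force': [1.6618, 1.5948, -1.8783], 'gripper_width': 0.0136, 'joints': [-45.334, 1.4727, 53.0904, 125.8571, -2.3742, 32.8861, 91.8314]}
tcp in face [0.0008 0.0547 0.0581] 1.7939623228946076
```

{"op": "play_rows", "data": {
  "plan": [
    [[0.003, 0, 0], [0, 0, 0], 255],
    [[0.002, 0, 0], [0, 0, 0], 255]
  ]
}}

```text
time: 7.35
ee_pos: [0.5232, -0.1, 0.1048]
ee_rot: [[0.131, 0.929, 0.346], [0.991, -0.123, -0.045], [0.001, 0.348, -0.937]]
wrist_force: [1.2, -1.3, -1.2]
gripper_width: 0.0136
```

{"op": "play_rows", "data": {
  "plan": [
    [[0.002, 0, 0], [0, 0, 0], 255],
    [[0.002, 0, 0], [0, 0, 0], 255]
  ]
}}

```text
time: 7.52
ee_pos: [0.5235, -0.0973, 0.1048]
ee_rot: [[0.133, 0.929, 0.345], [0.991, -0.124, -0.047], [-0.0, 0.348, -0.937]]
wrist_force: [-0.3, -12.2, -1.1]
gripper_width: 0.0141
```

{"op": "play_rows", "data": {
  "plan": [
    [[0.002, 0, 0], [0, 0, 0], 255],
    [[0.002, 0, 0], [0, 0, 0], 255]
  ]
}}

```text
time: 7.68
ee_pos: [0.5236, -0.0972, 0.1048]
ee_rot: [[0.137, 0.929, 0.345], [0.991, -0.127, -0.051], [-0.004, 0.349, -0.937]]
wrist_force: [0.6, -9.5, -2.2]
gripper_width: 0.0143
```

{"op": "play_rows", "data": {
  "plan": [
    [[0, 0, 0], [0, 0, 0], 130],
    [[0, 0, 0], [0, 0, 0], 130],
    [[0, 0, 0], [0, 0, 0], 130],
    [[0, 0, 0], [0, 0, 0], 130],
    [[0, 0, 0], [0, 0, 0], 130]
  ]
}}

```text
time: 8.1
ee_pos: [0.5235, -0.0968, 0.1048]
ee_rot: [[0.138, 0.929, 0.345], [0.99, -0.128, -0.051], [-0.003, 0.348, -0.937]]
wrist_force: [0.2, 0.1, -0.5]
gripper_width: 0.0383
```

{"op": "play_rows", "data": {
  "plan": [
    [[0, 0, -0.02], [0, 0, 0], 0],
    [[0, 0, -0.035], [0, 0, 0], 0],
    [[0, 0, -0.04], [0, 0, 0], 0],
    [[0, 0, -0.03], [2, 0, 0], 0]
  ]
}}

```text
time: 8.43
ee_pos: [0.4761, -0.0908, 0.22]
ee_rot: [[0.14, 0.943, 0.302], [0.99, -0.128, -0.058], [-0.016, 0.307, -0.952]]
wrist_force: [0.0, 0.6, -0.3]
gripper_width: 0.0615
```

Run:
```python
from go import *
st()
yaw=np.deg2rad(-16);x=np.array([np.cos(yaw),np.sin(yaw),0]);z=np.array([0,0,-1.])
for sg in(1,-1):
    RS=np.stack([sg*x,np.cross(z,sg*x),z],1);rows([.484,.177,.22],RS,0,k=1)
```

```text
{'time': 8.5333, 'ee_pos': [0.479, -0.09, 0.2229], 'wrist_force': [0.8544, 1.0757, -0.4041], 'gripper_width': 0.0697, 'joints': [-44.7988, -18.9932, 41.7055, 121.5408, 19.8811, 56.2245, 70.7255]}
n 16 dist [-0.041  -0.2639 -0.002 ] ang [ 14.02 -15.    97.26]
[[[0.0166,-0.0019,-0.0006],[0.88,-0.94,6.08],0]]
n 13 dist [0.0965 0.2489 0.0063] ang [ 14.43  13.49 -81.1 ]
[[[0.0204,-0.0023,-0.0008],[1.11,1.04,-6.24],0]]
```

```bash
cat >> go.py <<'E'
yaw=np.deg2rad(-16);_x=np.array([np.cos(yaw),np.sin(yaw),0]);_z=np.array([0,0,-1.])
RS=np.stack([_x,np.cross(_z,_x),_z],1)
E
python3 - <<'E'
from go import *
rows([.484,.177,.22],RS,0)
E
```

```text
n 16 dist [-0.0399 -0.264  -0.0063] ang [ 13.97 -14.71  97.3 ]
[[[0.0166,-0.0017,-0.0009],[0.87,-0.92,6.08],0],[[0.0163,-0.0035,-0.0011],[0.87,-0.92,6.08],0],[[0.0158,-0.0052,-0.0013],[0.87,-0.92,6.08],0],[[0.0151,-0.0069,-0.0015],[0.87,-0.92,6.08],0],[[0.0143,-0.0085,-0.0016],[0.87,-0.92,6.08],0],[[0.0133,-0.01,-0.0017],[0.87,-0.92,6.08],0],[[0.0121,-0.0113,-0.0017],[0.87,-0.92,6.08],0],[[0.0108,-0.0126,-0.0017],[0.87,-0.92,6.08],0],[[0.0094,-0.0137,-0.0017],[0.87,-0.92,6.08],0],[[0.0079,-0.0146,-0.0016],[0.87,-0.92,6.08],0],[[0.0063,-0.0154,-0.0015],[0.87,-0.92,6.08],0],[[0.0046,-0.016,-0.0013],[0.87,-0.92,6.08],0],[[0.0028,-0.0164,-0.0011],[0.87,-0.92,6.08],0],[[0.0011,-0.0166,-0.0009],[0.87,-0.92,6.08],0],[[-0.0007,-0.0167,-0.0007],[0.87,-0.92,6.08],0],[[-0.0025,-0.0165,-0.0004],[0.87,-0.92,6.08],0]]
```

{"op": "play_rows", "data": {
  "plan": [
    [[0.016, -0.002, -0.001], [0.9, -0.9, 6.1], 0],
    [[0.016, -0.004, -0.001], [0.9, -0.9, 6.1], 0],
    [[0.016, -0.005, -0.001], [0.9, -0.9, 6.1], 0],
    [[0.015, -0.007, -0.001], [0.9, -0.9, 6.1], 0],
    [[0.014, -0.008, -0.001], [0.9, -0.9, 6.1], 0]
  ]
}}

```text
time: 9.05
ee_pos: [0.4772, -0.0085, 0.2103]
ee_rot: [[0.642, 0.743, 0.191], [0.766, -0.635, -0.1], [0.047, 0.211, -0.976]]
wrist_force: [0.9, 1.0, 0.2]
gripper_width: 0.0869
```

{"op": "play_rows", "data": {
  "plan": [
    [[0.013, -0.01, -0.002], [0.9, -0.9, 6.1], 0],
    [[0.012, -0.011, -0.002], [0.9, -0.9, 6.1], 0],
    [[0.011, -0.013, -0.002], [0.9, -0.9, 6.1], 0],
    [[0.009, -0.014, -0.002], [0.9, -0.9, 6.1], 0],
    [[0.008, -0.015, -0.002], [0.9, -0.9, 6.1], 0]
  ]
}}

```text
time: 9.47
ee_pos: [0.4783, 0.0787, 0.2022]
ee_rot: [[0.953, 0.297, 0.066], [0.302, -0.949, -0.087], [0.037, 0.103, -0.994]]
wrist_force: [0.1, 0.3, -0.2]
gripper_width: 0.0872
```

{"op": "play_rows", "data": {
  "plan": [
    [[0.006, -0.015, -0.001], [0.9, -0.9, 6.1], 0],
    [[0.005, -0.016, -0.001], [0.9, -0.9, 6.1], 0],
    [[0.003, -0.016, -0.001], [0.9, -0.9, 6.1], 0],
    [[0.001, -0.017, -0.001], [0.9, -0.9, 6.1], 0]
  ]
}}

```text
time: 9.8
ee_pos: [0.4828, 0.1472, 0.1933]
ee_rot: [[0.989, -0.144, -0.014], [-0.145, -0.989, -0.035], [-0.009, 0.037, -0.999]]
wrist_force: [0.8, -0.2, -0.5]
gripper_width: 0.0874
```

Run:
```python
from go import *
st()
t=read_camera('top');s=read_camera('scene')
rows([.484,.177,.22],RS,0)
def crop(c,x,y,w,h,W,H): return cv2.resize(c['frame'][y:y+h,x:x+w,::-1],(W,H),interpolation=2)
cv2.imwrite('pics/c4.png',np.hstack([crop(t,290,195,110,90,400,330),crop(s,380,250,120,150,264,330)]))
for n,c in(('top',t),('scene',s)):
    for q in('lock_grip','mark','seat'): print(n,q,[(np.round(k['point'],1).tolist(),round(k['score'],2)) for k in place_of(n,q)[:4]])
```

```text
{'time': 9.9, 'ee_pos': [0.4826, 0.1487, 0.193], 'wrist_force': [-0.1844, -0.3587, 0.488], 'gripper_width': 0.0873, 'joints': [-47.8592, 6.8131, 26.5157, 105.7583, -1.5287, 69.6397, -28.9631]}
n 2 dist [-0.0053 -0.03   -0.0267] ang [2.19 0.27 8.16]
[[[-0.0016,-0.0149,-0.0136],[1.1,0.14,4.08],0],[[-0.0027,-0.015,-0.0133],[1.1,0.14,4.08],0]]
top lock_grip [([491.3, 357.4], 0.95), ([251.2, 297.9], 0.74), ([321.6, 240.3], 0.66)]
top mark [([366.5, 243.5], 0.53), ([512.3, 356.1], 0.44)]
top seat [([514.4, 357.3], 0.6), ([369.9, 243.8], 0.46)]
scene lock_grip [([312.6, 98.7], 0.7), ([320.2, 227.9], 0.66)]
scene mark [([290.9, 204.7], 0.6)]
scene seat [([287.5, 215.7], 0.63), ([299.3, 109.9], 0.49), ([418.3, 272.6], 0.17)]
```

View pics/c4.png

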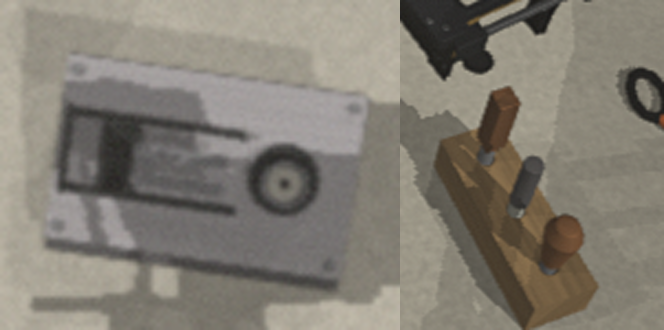

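Slide is fully at the open end, cap uncovered, dot at top-pixel (368,245); setter's square handle at scene-crop (498,118), the hole nearest the jig. Going down on it.

{"op": "play_rows", "data": {
  "plan": [
    [[-0.002, -0.015, 0], [1.1, 0, 4], 0],
    [[-0.003, -0.015, 0], [1.1, 0, 4], 0],
    [[0, 0, 0], [0, 0, 0], 0]
  ]
}}

```text
time: 10.55
ee_pos: [0.4836, 0.1762, 0.1953]
ee_rot: [[0.96, -0.281, -0.001], [-0.281, -0.96, 0.006], [-0.003, -0.005, -1.0]]
wrist_force: [0.3, -1.0, 0.3]
gripper_width: 0.087
```

Run:
```python
from go import *
st()
rows([.484,.177,.13],RS,0)
```

```text
{'time': 10.65, 'ee_pos': [0.4838, 0.174, 0.1953], 'wrist_force': [-0.165, -0.8632, -0.83], 'gripper_width': 0.087, 'joints': [-49.0069, 6.8559, 26.2629, 105.3853, -3.5015, 68.5122, -37.7227]}
n 2 dist [-0.0005 -0.0028  0.0653] ang [-0.17  0.16 -0.1 ]
[[[-0.0002,-0.0014,0.0327],[-0.08,0.08,-0.05],0],[[-0.0003,-0.0014,0.0327],[-0.08,0.08,-0.05],0]]
```

{"op": "play_rows", "data": {
  "plan": [
    [[0, -0.002, 0.03], [0, 0, 0], 0],
    [[0, -0.001, 0.025], [0, 0, 0], 0],
    [[0, 0, 0.022], [0, 0, 0], 0],
    [[0, 0, 0.01], [0, 0, 0], 0],
    [[0, 0, 0], [0, 0, 0], 0]
  ]
}}

```text
time: 11.07
ee_pos: [0.4865, 0.1733, 0.1075]
ee_rot: [[0.963, -0.268, 0.002], [-0.268, -0.963, 0.003], [0.002, -0.003, -1.0]]
wrist_force: [-0.3, -0.5, -0.1]
gripper_width: 0.087
```

Run:
```python
from go import *
s=read_camera('scene');t=read_camera('top');st()
rows([.484,.177,.108],RS,0)
def crop(c,x,y,w,h,W,H): return cv2.resize(c['frame'][y:y+h,x:x+w,::-1],(W,H),interpolation=2)
cv2.imwrite('pics/c5.png',np.hstack([crop(s,370,230,130,130,500,500)]))
```

```text
{'time': 11.2667, 'ee_pos': [0.4881, 0.1746, 0.1105], 'wrist_force': [0.0591, -0.6746, -0.0424], 'gripper_width': 0.0872, 'joints': [-47.7066, 12.7835, 25.808, 110.335, -6.7264, 57.8333, -34.5259]}
n 1 dist [-0.0046 -0.0012  0.0025] ang [-0.41 -0.26  0.38]
[[[-0.0046,-0.0012,0.0025],[-0.41,-0.26,0.38],0]]
```

View pics/c5.png

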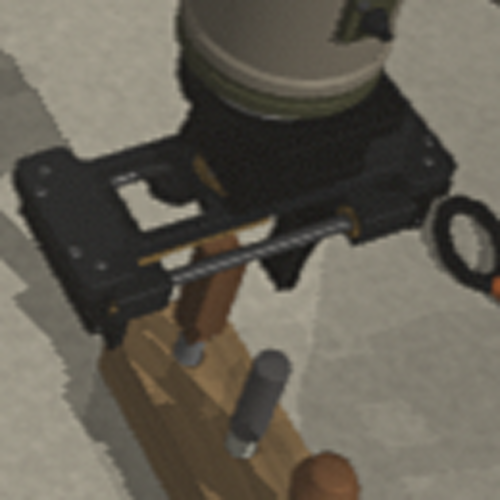

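{"op": "play_rows", "data": {
  "plan": [
    [[-0.004, -0.001, 0.002], [0, 0, 0.4], 0],
    [[0, 0, 0], [0, 0, 0], 255],
    [[0, 0, 0], [0, 0, 0], 255],
    [[0, 0, 0], [0, 0, 0], 255],
    [[0, 0, 0], [0, 0, 0], 255]
  ]
}}

```text
time: 11.68
ee_pos: [0.4861, 0.178, 0.1122]
ee_rot: [[0.961, -0.275, 0.012], [-0.275, -0.961, 0.009], [0.009, -0.012, -1.0]]
wrist_force: [0.6, 0.3, 0.3]
gripper_width: 0.0677
```

{"op": "play_rows", "data": {
  "plan": [
    [[0, 0, 0], [0, 0, 0], 255],
    [[0, 0, 0], [0, 0, 0], 255],
    [[0, 0, 0], [0, 0, 0], 255],
    [[0, 0, 0], [0, 0, 0], 255],
    [[0, 0, 0], [0, 0, 0], 255]
  ]
}}

```text
time: 12.1
ee_pos: [0.4863, 0.1781, 0.1124]
ee_rot: [[0.961, -0.275, 0.012], [-0.275, -0.961, 0.01], [0.009, -0.012, -1.0]]
wrist_force: [0.8, -0.8, -0.4]
gripper_width: 0.0349
```

{"op": "play_rows", "data": {
  "plan": [
    [[0, 0, 0], [0, 0, 0], 255],
    [[0, 0, 0], [0, 0, 0], 255],
    [[0, 0, 0], [0, 0, 0], 255]
  ]
}}

```text
time: 12.35
ee_pos: [0.4854, 0.1783, 0.1122]
ee_rot: [[0.961, -0.275, 0.01], [-0.275, -0.961, 0.01], [0.007, -0.012, -1.0]]
wrist_force: [-1.7, 0.4, 1.1]
gripper_width: 0.0198
```

{"op": "play_rows", "data": {
  "plan": [
    [[0, 0, -0.012], [0, 0, 0], 255],
    [[0, 0, -0.015], [0, 0, 0], 255],
    [[0, 0, -0.015], [0, 0, 0], 255],
    [[0, 0, -0.015], [0, 0, 0], 255]
  ]
}}

```text
time: 12.68
ee_pos: [0.4832, 0.1776, 0.1675]
ee_rot: [[0.962, -0.274, 0.006], [-0.274, -0.962, 0.007], [0.004, -0.008, -1.0]]
wrist_force: [0.9, -0.0, -1.4]
gripper_width: 0.02
```

{"op": "play_rows", "data": {
  "plan": [
    [[0, 0, -0.03], [0, 0, 0], 255],
    [[0, 0, -0.03], [0, 0, 0], 255],
    [[0, 0, -0.02], [0, 0, 0], 255]
  ]
}}

```text
time: 12.93
ee_pos: [0.4812, 0.1761, 0.2486]
ee_rot: [[0.961, -0.275, 0.002], [-0.275, -0.961, 0.004], [0.001, -0.004, -1.0]]
wrist_force: [1.1, -0.4, -0.7]
gripper_width: 0.0201
```

Run:
```python
from go import *
st()
for i in range(4): 
    t=read_camera('top');print(manip.get_obs()['wrist_force'].round(2))
print(manip.get_obs()['ee_rot'])
RP=down(np.array([1.,0,0]));
print('foot target',pt(P,(0,-.055,.0195)))
rows(pt(P,(0,-.055,.0195+.1022+.06)),RP,255)
```

```text
{'time': 13.0333, 'ee_pos': [0.4825, 0.1767, 0.2497], 'wrist_force': [0.1066, -0.0333, -1.8405], 'gripper_width': 0.0198, 'joints': [-49.9458, 3.8997, 26.2382, 101.5111, -1.9767, 74.5653, -39.1996]}
[ 0.23  0.03 -2.17]
[-0.58 -0.3  -1.07]
[-0.42 -0.78 -1.42]
[ 0.26 -0.57 -2.01]
[[ 0.9616 -0.2745 -0.0009]
 [-0.2745 -0.9616  0.0019]
 [-0.0013 -0.0015 -1.    ]]
foot target [ 0.5208 -0.2145  0.0683]
n 10 dist [-0.016   0.3823  0.0356] ang [ -0.    20.13 -16.26]
[[[0.0091,0.0373,0.0024],[-0.0,2.01,-1.63],255],[[0.008,0.0375,0.0027],[-0.0,2.01,-1.63],255],[[0.0068,0.0377,0.0029],[-0.0,2.01,-1.63],255],[[0.0056,0.0379,0.0031],[-0.0,2.01,-1.63],255],[[0.0044,0.038,0.0033],[-0.0,2.01,-1.63],255],[[0.0032,0.0381,0.0034],[-0.0,2.01,-1.63],255],[[0.002,0.0382,0.0035],[-0.0,2.01,-1.63],255],[[0.0008,0.0383,0.0036],[-0.0,2.01,-1.63],255],[[-0.0004,0.0383,0.0036],[-0.0,2.01,-1.63],255],[[-0.0016,0.0382,0.0036],[-0.0,2.01,-1.63],255]]
```

{"op": "play_rows", "data": {
  "plan": [
    [[0.009, 0.037, 0], [0, 2, -1.6], 255],
    [[0.008, 0.037, 0], [0, 2, -1.6], 255],
    [[0.007, 0.038, 0], [0, 2, -1.6], 255],
    [[0.006, 0.038, 0], [0, 2, -1.6], 255],
    [[0.004, 0.038, 0], [0, 2, -1.6], 255]
  ]
}}

```text
time: 13.65
ee_pos: [0.4704, -0.0136, 0.2398]
ee_rot: [[0.979, -0.119, 0.165], [-0.114, -0.993, -0.04], [0.168, 0.021, -0.986]]
wrist_force: [1.7, 0.1, -0.7]
gripper_width: 0.02
```

{"op": "play_rows", "data": {
  "plan": [
    [[0.003, 0.038, 0], [0, 2, -1.6], 255],
    [[0.002, 0.038, 0], [0, 2, -1.6], 255],
    [[0.001, 0.038, 0], [0, 2, -1.6], 255],
    [[0, 0.037, 0], [0, 2, -1.6], 255],
    [[0, 0, 0], [0, 0, 0], 255]
  ]
}}

```text
time: 14.07
ee_pos: [0.4584, -0.1781, 0.2394]
ee_rot: [[0.954, -0.01, 0.3], [0.006, -0.999, -0.051], [0.3, 0.051, -0.953]]
wrist_force: [-0.9, -0.2, -1.2]
gripper_width: 0.0192
```

Run:
```python
from go import *
st()
RP=down(np.array([1.,0,0]));
rows(pt(P,(0,-.055,.0195+.1022+.03)),RP,255)
```

```text
{'time': 14.1667, 'ee_pos': [0.4594, -0.1722, 0.2392], 'wrist_force': [0.2068, 0.6338, -2.4214], 'gripper_width': 0.0196, 'joints': [-36.687, -20.128, 44.9264, 119.1668, 16.8438, 58.3989, 1.9896]}
n 2 dist [0.0004 0.034  0.0512] ang [ 0.25  2.51 -0.27]
[[[0.0008,0.017,0.0256],[0.12,1.25,-0.14],255],[[0.0002,0.017,0.0256],[0.12,1.25,-0.14],255]]
```

{"op": "play_rows", "data": {
  "plan": [
    [[0, 0.017, 0.015], [0.1, 1.2, -0.1], 255],
    [[0, 0.017, 0.015], [0.1, 1.2, -0.1], 255],
    [[0, 0, 0.01], [0, 0, 0], 255],
    [[0, 0, 0], [0, 0, 0], 255]
  ]
}}

```text
time: 14.5
ee_pos: [0.4728, -0.2035, 0.2001]
ee_rot: [[0.942, 0.005, 0.336], [0.021, -0.999, -0.044], [0.335, 0.048, -0.941]]
wrist_force: [-0.4, 0.5, -1.7]
gripper_width: 0.0199
```

```bash
cat > look.py <<'E'
from go import *
import sys
RP=down(np.array([1.,0,0]))
for i in range(3): s=read_camera('scene');t=read_camera('top');st()
rows(pt(P,(0,-.055,.0195+.1022+.03)),RP,255)
o=manip.get_obs();R=o['ee_rot'];foot=o['ee_pos']+R[:,2]*.1022
d=RF.T@(foot-pt(P,(0,-.055,.0195)));print('foot rel mark (face)',d,'axis angle',np.rad2deg(np.arccos(-R[:,2]@RF[:,2])))
print('proj foot s,t',proj(s,foot),proj(t,foot),'mark s,t',proj(s,pt(P,(0,-.055,.0195))),proj(t,pt(P,(0,-.055,.0195))),'tcp s',proj(s,o['ee_pos']))
def crop(c,x,y,w,h,W,H): return cv2.resize(c['frame'][y:y+h,x:x+w,::-1],(W,H),interpolation=2)
cv2.imwrite(sys.argv[1],np.hstack([crop(s,255,150,80,90,480,540),crop(t,345,220,50,90,300,540)]))
for q in('mark','seat','setter'):
  for n in('scene','top'): print(q,n,[(np.round(k['point'],1).tolist(),round(k['score'],2)) for k in place_of(n,q)[:3]])
E
python3 look.py pics/c6.png
```

```text
{'time': 14.7, 'ee_pos': [0.4737, -0.204, 0.2026], 'wrist_force': [-0.3958, -0.1794, -1.2807], 'gripper_width': 0.0198, 'joints': [-39.3306, -17.0341, 54.0665, 120.9782, 14.1902, 49.8544, 9.3544]}
{'time': 14.8, 'ee_pos': [0.4737, -0.2045, 0.2028], 'wrist_force': [0.3528, -0.7483, -1.662], 'gripper_width': 0.0198, 'joints': [-39.3079, -17.066, 54.0981, 120.9703, 14.1876, 49.8343, 9.3767]}
{'time': 14.9, 'ee_pos': [0.4736, -0.2048, 0.2027], 'wrist_force': [-0.5577, 0.2885, -1.7161], 'gripper_width': 0.0198, 'joints': [-39.305, -17.0744, 54.1393, 120.9774, 14.1846, 49.8198, 9.3957]}
n 1 dist [-0.0013  0.0034  0.0105] ang [-0.04 -0.04  0.22]
[[[-0.0013,0.0034,0.0105],[-0.04,-0.04,0.22],255]]
foot rel mark (face) [0.0009 0.0036 0.0405] axis angle 0.053065002120595166
proj foot s,t [295.9661 192.8197] [366.8071 247.1307] mark s,t [290.6379 205.5801] [367.7242 244.9604] tcp s [309.5294 155.2322]
mark scene [([305.9, 102.8], 0.58), ([291.6, 203.4], 0.5)]
mark top [([515.1, 358.5], 0.63), ([367.4, 244.3], 0.35)]
seat scene [([286.1, 214.5], 0.72), ([302.5, 107.3], 0.43)]
seat top [([266.8, 187.3], 0.56), ([509.9, 358.6], 0.52), ([369.9, 242.5], 0.43)]
setter scene [([297.3, 190.8], 0.83)]
setter top []
```

View pics/c6.png

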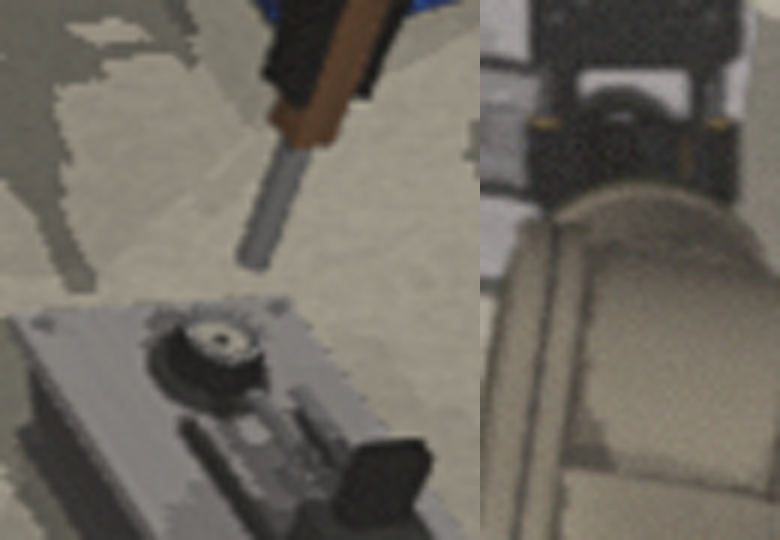

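{"op": "play_rows", "data": {
  "plan": [
    [[-0.001, 0.003, 0.01], [0, 0, 0], 255],
    [[0, 0, 0.01], [0, 0, 0], 255],
    [[0, 0, 0.006], [0, 0, 0], 255],
    [[0, 0, 0.003], [0, 0, 0], 255],
    [[0, 0, 0], [0, 0, 0], 255]
  ]
}}

```text
time: 15.62
ee_pos: [0.4829, -0.2096, 0.1745]
ee_rot: [[0.94, 0.003, 0.341], [0.019, -0.999, -0.044], [0.34, 0.047, -0.939]]
wrist_force: [-0.4, -0.3, -1.2]
gripper_width: 0.0195
```

```bash
python3 look.py pics/c7.png
```

```text
{'time': 15.8167, 'ee_pos': [0.4832, -0.2098, 0.1753], 'wrist_force': [0.0604, -0.7048, -1.3495], 'gripper_width': 0.0198, 'joints': [-43.0892, -13.01, 60.4629, 121.8392, 10.4186, 45.0838, 13.2522]}
{'time': 15.9167, 'ee_pos': [0.4832, -0.2098, 0.1754], 'wrist_force': [-0.1334, 0.8024, -1.1446], 'gripper_width': 0.0201, 'joints': [-43.0789, -13.0175, 60.4629, 121.8419, 10.4121, 45.0758, 13.2603]}
{'time': 16.0167, 'ee_pos': [0.4832, -0.2099, 0.1753], 'wrist_force': [-0.9615, 0.1096, -1.3217], 'gripper_width': 0.0198, 'joints': [-43.0839, -13.0123, 60.4776, 121.8486, 10.4032, 45.0677, 13.264]}
n 1 dist [-0.0009 -0.0005 -0.0187] ang [-0.06 -0.18  0.13]
[[[-0.0009,-0.0005,-0.0187],[-0.06,-0.18,0.13],255]]
foot rel mark (face) [ 0.0013 -0.0001  0.0113] axis angle 0.19410241667963296
proj foot s,t [291.4922 201.8218] [367.9976 245.199 ] mark s,t [290.6379 205.5801] [367.7242 244.9604] tcp s [304.6183 165.447 ]
mark scene [([289.7, 206.4], 0.64), ([302.2, 104.7], 0.64)]
mark top [([510.0, 356.2], 0.44), ([260.9, 160.3], 0.19)]
seat scene [([415.8, 275.0], 0.63), ([288.9, 213.1], 0.62), ([300.5, 109.8], 0.38)]
seat top []
setter scene [([295.3, 202.5], 0.61), ([513.1, 316.5], 0.37), ([288.6, 212.5], 0.24)]
setter top []
```

View pics/c7.png

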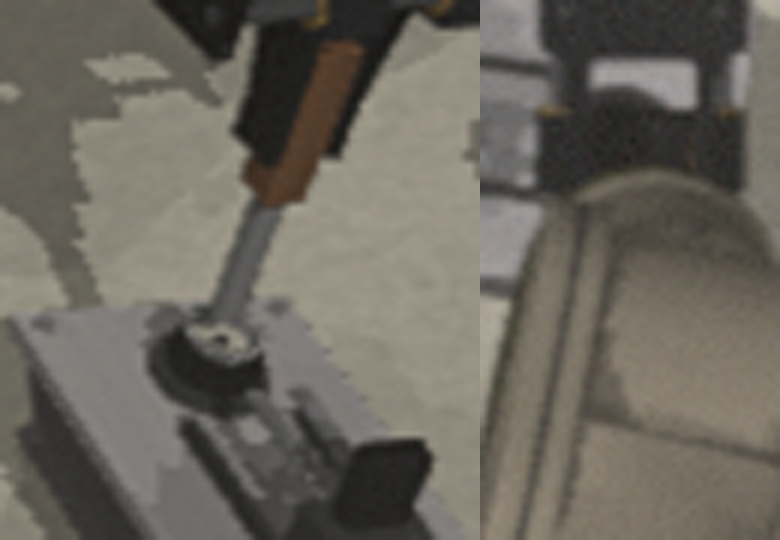

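{"op": "play_rows", "data": {
  "plan": [
    [[0, 0, 0.004], [0, 0.2, 0], 255],
    [[0, 0, 0.003], [0, 0, 0], 255],
    [[0, 0, 0], [0, 0, 0], 255]
  ]
}}

```text
time: 16.57
ee_pos: [0.4858, -0.2102, 0.168]
ee_rot: [[0.938, 0.003, 0.346], [0.019, -0.999, -0.043], [0.345, 0.047, -0.937]]
wrist_force: [-0.2, -0.2, -1.1]
gripper_width: 0.0202
```

```bash
cat > f.py <<'E'
from go import *
N=[];D=[]
for i in range(10):
    s=read_camera('scene');o=manip.get_obs();R=o['ee_rot'];N.append(o['wrist_force'])
    D.append(RF.T@(o['ee_pos']+R[:,2]*.1022-pt(P,(0,-.055,.0195))))
m=np.mean(N,0);m[2]+=1.55
print('foot rel mark',D[0],D[-1],'angle',np.rad2deg(np.arccos(-R[:,2]@RF[:,2])),'F face (weight removed)',RF.T@m,'raw',np.mean(N,0),'t',o['time'],'w',o['gripper_width'])
print('axis in face',RF.T@R[:,2])
E
python3 f.py
```

```text
foot rel mark [ 0.0019 -0.0001  0.0039] [ 0.002  -0.0002  0.0041] angle 0.4521640425441926 F face (weight removed) [0.3637 0.007  0.2356] raw [ 0.2599 -0.0269 -1.2042] t 17.1667 w 0.02001551041325959
axis in face [ 0.0076  0.0022 -1.    ]
```

{"op": "play_rows", "data": {
  "plan": [
    [[0, 0, 0.002], [0, -0.4, 0], 255],
    [[0, 0, 0.002], [0, 0, 0], 255],
    [[0, 0, 0.002], [0, 0, 0], 255],
    [[0, 0, 0], [0, 0, 0], 255]
  ]
}}

```text
time: 17.5
ee_pos: [0.4883, -0.2107, 0.1627]
ee_rot: [[0.941, 0.002, 0.34], [0.018, -0.999, -0.043], [0.339, 0.047, -0.94]]
wrist_force: [-1.3, 0.1, 1.2]
gripper_width: 0.0199
```

```bash
python3 f.py; python3 look.py pics/c8.png | grep -v seat
```

```text
foot rel mark [ 0.0016 -0.0003 -0.0021] [ 0.0016 -0.0003 -0.002 ] angle 0.11108833489850219 F face (weight removed) [-0.1809  0.1382  2.4164] raw [-0.9701  0.2663  0.6588] t 18.1 w 0.019745444953375584
axis in face [ 0.0008  0.0018 -1.    ]
{'time': 18.3, 'ee_pos': [0.4882, -0.2107, 0.163], 'wrist_force': [-1.9572, 0.5499, -0.3332], 'gripper_width': 0.0198, 'joints': [-45.691, -10.5152, 64.235, 122.0202, 7.5659, 43.1, 15.7508]}
{'time': 18.4, 'ee_pos': [0.4882, -0.2106, 0.163], 'wrist_force': [-1.0033, 0.1883, 1.3371], 'gripper_width': 0.0195, 'joints': [-45.6938, -10.5145, 64.2366, 122.0192, 7.5643, 43.1002, 15.7494]}
{'time': 18.5, 'ee_pos': [0.4882, -0.2107, 0.163], 'wrist_force': [-0.5819, 0.3304, 1.0015], 'gripper_width': 0.0199, 'joints': [-45.693, -10.5133, 64.2355, 122.0205, 7.5666, 43.0973, 15.7518]}
n 1 dist [-0.0014 -0.0007 -0.032 ] ang [-0.09 -0.06  0.1 ]
[[[-0.0014,-0.0007,-0.032],[-0.09,-0.06,0.1],255]]
foot rel mark (face) [ 0.0016 -0.0003 -0.002 ] axis angle 0.1038092293973934
proj foot s,t [289.7579 206.2267] [367.9067 244.2034] mark s,t [290.6379 205.5801] [367.7242 244.9604] tcp s [302.5934 170.3793]
mark scene [([291.9, 206.2], 0.54), ([302.7, 105.8], 0.46)]
mark top [([512.9, 355.1], 0.42)]
setter scene [([293.1, 205.7], 0.88)]
setter top []
```

View pics/c8.png

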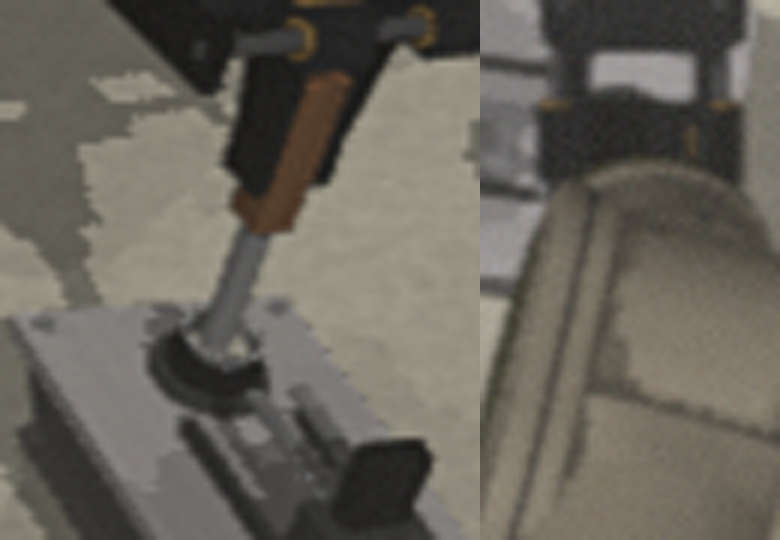

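{"op": "play_rows", "data": {
  "plan": [
    [[0, 0, -0.004], [0, 0, 0], 255],
    [[-0.001, 0, 0], [0, 0, 0], 255],
    [[0, 0, 0.003], [0, 0, 0], 255],
    [[0, 0, 0.003], [0, 0, 0], 255]
  ]
}}

```text
time: 19.13
ee_pos: [0.488, -0.2109, 0.1613]
ee_rot: [[0.94, 0.002, 0.341], [0.018, -0.999, -0.043], [0.341, 0.046, -0.939]]
wrist_force: [-0.7, 0.2, 1.1]
gripper_width: 0.0198
```

{"op": "play_rows", "data": {
  "plan": [
    [[0, 0, 0.002], [0, 0, 0], 255],
    [[0, 0, 0.001], [0, 0, 0], 255],
    [[0, 0, 0], [0, 0, 0], 255]
  ]
}}

```text
time: 19.38
ee_pos: [0.4893, -0.2111, 0.1578]
ee_rot: [[0.94, 0.002, 0.341], [0.018, -0.999, -0.043], [0.341, 0.046, -0.939]]
wrist_force: [-2.9, 1.2, 2.8]
gripper_width: 0.0201
```

```bash
python3 f.py
```

```text
foot rel mark [ 0.0011 -0.0005 -0.0071] [ 0.0012 -0.0006 -0.007 ] angle 0.17302412504594056 F face (weight removed) [-0.4789  0.2998  4.9815] raw [-2.0967  0.5766  2.9673] t 19.9833 w 0.020065702398656047
axis in face [ 0.0022  0.0021 -1.    ]
```

```bash
python3 look.py pics/c9.png | grep -E "foot|time"
```

```text
{'time': 20.1833, 'ee_pos': [0.4893, -0.2111, 0.158], 'wrist_force': [-2.8478, 0.8143, 1.8527], 'gripper_width': 0.02, 'joints': [-46.6011, -9.7307, 65.6181, 122.2671, 6.5189, 42.2074, 16.7299]}
{'time': 20.2833, 'ee_pos': [0.4892, -0.2111, 0.158], 'wrist_force': [-2.7742, 1.5317, 2.6328], 'gripper_width': 0.0197, 'joints': [-46.6031, -9.7296, 65.617, 122.2699, 6.517, 42.2133, 16.7324]}
{'time': 20.3833, 'ee_pos': [0.4892, -0.2111, 0.158], 'wrist_force': [-2.9554, 0.9189, 2.708], 'gripper_width': 0.0199, 'joints': [-46.603, -9.7281, 65.6187, 122.2662, 6.5149, 42.2128, 16.7301]}
foot rel mark (face) [ 0.0011 -0.0005 -0.0071] axis angle 0.16811422947152665
proj foot s,t [289.2912 207.8015] [367.9247 244.0909] mark s,t [290.6379 205.5801] [367.7242 244.9604] tcp s [302.1008 172.1521]
```

View pics/c9.png

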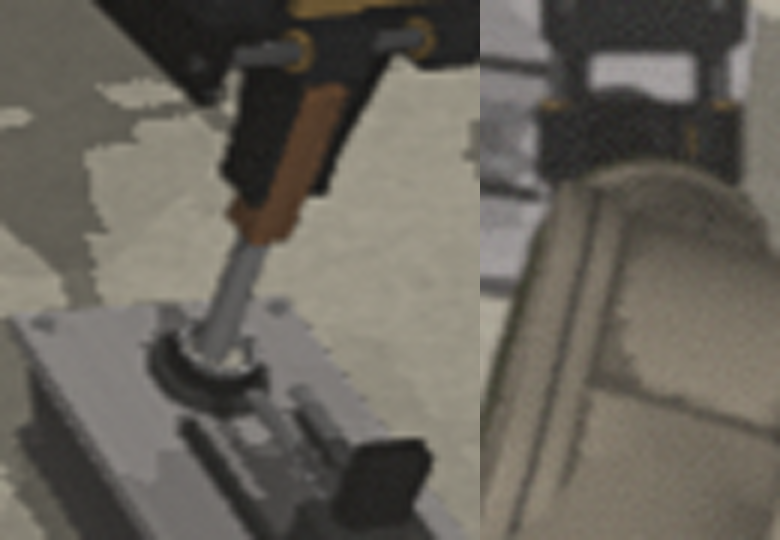

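{"op": "play_rows", "data": {
  "plan": [
    [[0, 0, -0.005], [0, 0, 0], 255],
    [[0, 0, -0.005], [0, 0, 0], 255],
    [[-0.001, -0.001, 0], [0, -0.1, 0], 255],
    [[0, 0, 0], [0, 0, 0], 255]
  ]
}}

```text
time: 21.02
ee_pos: [0.4848, -0.2096, 0.1672]
ee_rot: [[0.94, 0.002, 0.34], [0.018, -0.999, -0.043], [0.34, 0.047, -0.939]]
wrist_force: [-0.4, 0.7, -1.6]
gripper_width: 0.0199
```

```bash
python3 f.py
```

```text
foot rel mark [-0.0001  0.      0.0031] [0.0001 0.     0.0032] angle 0.06357851738071045 F face (weight removed) [-0.0475 -0.2085  0.3497] raw [-0.1899 -0.1854 -1.2376] t 21.6167 w 0.019791718738208664
axis in face [ 0.0009  0.0007 -1.    ]
```

{"op": "play_rows", "data": {
  "plan": [
    [[0, -0.0005, 0.003], [0, 0, 0], 255],
    [[0, 0, 0.003], [0, 0, 0], 255],
    [[0, 0, 0.002], [0, 0, 0], 255],
    [[0, 0, 0.001], [0, 0, 0], 255],
    [[0, 0, 0], [0, 0, 0], 255]
  ]
}}

```text
time: 22.03
ee_pos: [0.4886, -0.2099, 0.1583]
ee_rot: [[0.94, 0.002, 0.34], [0.018, -0.999, -0.044], [0.34, 0.047, -0.939]]
wrist_force: [-2.0, 0.6, 2.6]
gripper_width: 0.0198
```

```bash
python3 f.py
```

```text
foot rel mark [ 0.0004  0.0005 -0.0063] [ 0.0004  0.0005 -0.0063] angle 0.10910027574466417 F face (weight removed) [-0.6473  0.1581  4.6388] raw [-2.1558  0.4416  2.5877] t 22.6333 w 0.019643281652434827
axis in face [ 0.0016  0.001  -1.    ]
```

{"op": "play_rows", "data": {
  "plan": [
    [[0, 0, 0.001], [0, -0.1, 0], 255],
    [[0, 0, 0], [0, 0, 0], 255]
  ]
}}

```text
time: 22.8
ee_pos: [0.489, -0.21, 0.1577]
ee_rot: [[0.941, 0.001, 0.339], [0.017, -0.999, -0.043], [0.339, 0.047, -0.94]]
wrist_force: [-2.5, 0.6, 3.2]
gripper_width: 0.0202
```

```bash
python3 f.py
python3 - <<'E'
from go import *
print([(np.round(k['point'],1).tolist(),round(k['score'],2)) for k in (read_camera('scene'),place_of('scene','lock_grip'))[1]])
E
python3 look.py pics/c10.png | grep foot
```

```text
foot rel mark [ 0.0004  0.0005 -0.0072] [ 0.0004  0.0004 -0.0072] angle 0.061182678864921444 F face (weight removed) [-0.7728  0.2596  5.1934] raw [-2.4476  0.5821  3.0658] t 23.4 w 0.019769660373708076
axis in face [ 0.0002  0.001  -1.    ]
[([314.7, 228.3], 0.92), ([315.2, 102.6], 0.57), ([429.4, 352.3], 0.45)]
foot rel mark (face) [ 0.0003  0.0004 -0.0072] axis angle 0.05770440518167082
proj foot s,t [289.7381 208.0891] [367.4864 244.3296] mark s,t [290.6379 205.5801] [367.7242 244.9604] tcp s [302.521  172.4849]
```

View pics/c10.png

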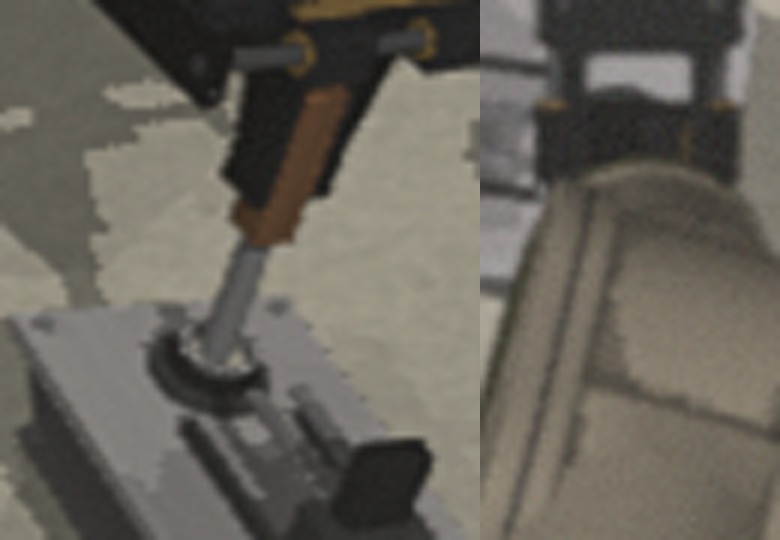

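The foot stands in the cap, centred at crop ~(218,350), with paper showing evenly on both sides. The slide grip is still at its open stop, crop ~(385,485). Handing in now.

```bash
python3 -c "
from station import order;print(order.finish_job())"
```

```text
the job is handed in; nothing more can be done
None
```

I slid the fork to its open end stop, took the square-handled setter out of the stand, and handed the job in at about 24 s (limit 61 s), still holding the setter pressed on the dot.

**Last checks:**
- **Slide:** the wrist force rose to about 10–12 N at the end stop. In the last picture the slide still sits at the open end.
- **Press:** about 5.2 N square to the face, with the seat sunk about 7.2 mm. These agree with the seat's spring. The reading used a tool weight of about 1.5 N, and later readings suggested 1.2–1.3 N, so the true force may be slightly under 5 N.
- **Position:** by calculation the foot is within about 0.5 mm of the dot. The jig's position is itself only known to 1–2 mm. In the last picture paper shows evenly on both sides of the shank.
- **Squareness:** the gripper axis is about 0.1° off square to the face. I did not measure how straight the tool sits in the jaws; it looks parallel to the fingers.

**Disagreements:**
- Touching the end stop put the jig about 1.5 mm further along its y than the cameras did, and I corrected for only part of that.
- The first two presses (2.4 N and 5 N) looked about 1–2 mm off-centre. I lifted each time, shifted about 1 mm and pressed again.

I saw no contact with the other tools or the things on the table, but took no final full picture of the table to confirm it.

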